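# Snap the remote into its sloped charging cradle

### The job

Put the remote control lying on the worktop into its sloped charging cradle, buttons facing out: press one end squarely down the slope against the sprung bottom ledge until the ledge bottoms out, lay the remote back flat beneath the clip at the top, and let go so that the ledge pushes it fully home, held between ledge and clip. Either end may be at the bottom; do not force it hard, and leave the other things where they are.

Things in the scene. Friction and masses are not known exactly. Their poses are not given: they have to be found in the camera images.
- remote: Black remote control, 167 long (its x) x 46 wide (its y) x 19 mm thick (its z, buttons on the +z face), 0.08 to 0.16 kg. Its origin is the centre of its underside. Its underside is rounded up towards the ends: tilted 13 degrees it touches a surface while the bottom corner of its 167 mm outline would still be 6 mm off. Lies buttons up; pinch it from above across its 46 mm width.
- cradle: Sloped aluminium back of the charging cradle, 30 mm wide (fingers pass either side of it), x -110 to +90 mm. Origin on the sloping surface, 80 mm above the worktop: where the remote's origin belongs when home. x points up the slope (22.5 degrees above level, away from the robot), y across it, z straight out of it. Ledge at rest to head wall is 161.5 mm, less than the remote's length.
- stand: The cradle's dark wooden foot, fixed to the worktop, 170 (x) x 96 (y) x 12 mm; origin at the centre of its underside, straight below the cradle's origin, same yaw. A 28 mm wide post carries the sloping back.
- clip_tip (a point): Tip of the clip lip at the top of the slope: cradle x +77 mm, z 25 mm (the lip's underside; its top is at z 29 mm). The lip is 44 mm wide and runs from here up to the head wall, whose inner face is at cradle x +84 mm. A remote held with its top end raised 12 to 15 degrees from the slope clears the lip from above.
- ledge_face (a point): Middle of the face of the black sprung ledge, at slope level; cradle x -77.5 mm at rest. A wall 64 mm wide, 22 mm high, with low ears 56 mm apart reaching 13 mm up the slope. Slides down the slope at most 16 mm to a hard stop: 3 N starts it, 8.5 N bottoms it. On the stop, a flat remote's top clears the clip tip by only 3 mm. Released, the ledge pushes the remote up to the head wall.
- flat_tin: Bystander, leave alone: flat tin, 86 mm across, 40 mm high; origin at the centre of its underside.
- tall_tin: Bystander, leave alone: tall tin, 76 mm across, 110 mm high; origin at the centre of its underside.
- pegs: Bystander, leave alone: purple plastic clip, 15x72x12 mm; origin at the centre of its underside.
- pen: Bystander, leave alone: pen, 145 mm long; origin at the centre of its underside.
- scissors: Bystander, leave alone: blue-handled scissors, 199 mm long; origin at the centre of its underside.
- spice_jar_4: Bystander, leave alone: spice jar, 47 mm across, 97 mm high; origin at the centre of its underside.
- teaspoon_1: Bystander, leave alone: teaspoon, 130 mm long; origin at the centre of its underside.
Not all that is in view belongs to the job. There is more than one size of the remote; the one meant has the size given above.

How it is judged:
By the outcome, as a careful person would: the job done as asked, in the order asked, and still so for the second after the job is handed in, with the robot touching nothing.
It also fails if it takes over 45 s, if anything falls off the work surface, if the arm or the gripper's body presses on something with over 40 N, if the wrist force passes 120 N, or if a joint passes its speed limit or range.

### The arm

A 6-joint arm with a two-finger parallel gripper is mounted at the origin on a cart in front of the work surface, level with it; the furniture and walls round the work are solid. World frame = base frame: x ahead of the robot, y to its left, z up, the work surface at z = 0. Lengths are in m, angles in rad, forces in N, time in s.
With the tool pointing down it reaches from about 0.375 to 0.9 m from the base axis. Payload 3.1 kg.
Tool frame: the origin (TCP) lies where the fingers leave the gripper's body, on its centre line; the fingertips stand 73 mm ahead of it and the grasp point (between the pads) lies 54 mm ahead of it; z points along the fingers, y is the line along which they close (so a half turn about z gives the same grasp; the last joint's range is limited). The gripper opens to 85 mm and grips with 20 to 120 N. Pads are 22 mm wide; open, the fingers measure 114 mm over their backs; the gripper's body (76 mm by 85 mm) begins 54 mm behind the grasp point. The pads swing forward as they close: fully open they stand 13 mm farther back than shut.
Start: joints at [1.147, 0.527, 1.433, -0, 1.181, -0.178], TCP at [0.152, 0.606, 0.304] pointing down, gripper open.
Joint ranges: [-3.08, 3.08], [-0.75, 2.2], [0.22, 2.44], [-1.43, 4.57], [0, 2.65], [-2.85, 2.85]. Speed limits (rad/s): [2.79, 2.79, 3.14, 3.14, 3.14, 3.14].

### API

Orientations are given as a unit quaternion [x, y, z, w].
In Python, from station import manip gives the robot as it stands.
- The arm moves only by the tool step_arm, never from a script. Its argument "moves" is one flat list of numbers, 5 for each row, row after row: the opening, from 0 (shut) to 1 (fully open), then the shift along the world's x, y, z scaled (see below), then the turn about the world's z scaled (see below). In form: [fingers, x, y, z, yaw, fingers, x, y, z, yaw, ...]. A call has 1 to 12 rows; each row is the pose to reach, as a shift and turn from the pose commanded when the call began, turning the shorter way round; what a row does not reach only later rows make up. The controller multiplies each number of a shift by 200 mm and each number of a turn by pi rad. A row lasts 1/8 s, in which the tool goes at most 62.5 mm and 10.7 degrees, less where a joint would pass 70% of its speed; a pose out of reach is approached as far as the arm can. A call with a number of a shift or a turn outside -1 to 1 is refused whole. A call with a gripper value outside its range is refused whole. The fingers move at their own pace and stop on an object; "grip_force" is the grip in N (left out, the last holds). Time passes only in rows, so rows that repeat a pose let the fingers close. It gives the time, the measured TCP pose, the force, the opening and the grip force at its end, in the units of the state.
- manip.sense(): the state, without advancing time (a new reading comes with each control period).
- manip.snapshot(name): name is "side" or "top"; returns a dict with "color" (480x640x3 uint8, blue, green, red), "z_map" (480x640 float32, m along the optical axis (not along the pixel's ray), 0 where there is no reading), "fovy" (degrees; the focal length in pixels is half the picture's height over the tangent of half this angle, whatever the lens; pixels are square), "cx", "cy" (the principal point, pixels), "R" (3x3) and "t" (3): a world point X has camera coordinates R X + t. Camera axes: x right, y down, z forward; pixel columns grow to the right and rows downward; lengths in m; the calibration is good to about 2 mm. A picture is of the moment at which its call begins.
- manip.sign_off(): hands the job in; it is judged then, once.
The state is a dict: "t": time; "q": joint angles; "qd": joint speeds; "tau": joint torques, N m; "tcp_pos": TCP position; "tool_rot": TCP orientation; "force": force on the tool from outside, world axes, zero at the start; "ft_torque": the same for the moment, N m; "finger_gap": opening from 0.0 (shut) to 1.0 (fully open); "gripper_force": force on a finger pad.
Only numpy, scipy, OpenCV 4.12 (cv2) and the standard library are available. Lean on these libraries where they do the work, as an engineer would, in place of code of your own. Each camera call takes 0.05 s, during which the arm holds its last target. There are 200 camera calls.

## Working session

There is one attempt and no reset: what is moved stays moved. The work goes in short steps, Python scripts to look and compute and a tool call to move; the robot and the scene stay as the last step left them, time stands still between calls to the robot, and variables do not carry over. Pictures are saved under pics/ and viewed, at most 10 in all, crops included, and the job is handed in when it is done.

Besides the shell and the picture viewer there is one more tool, called after "Call:" by a JSON object that holds its "name" and its "arguments", one argument or row to a line. step_arm: Moves the arm, as the interface text tells. Its arguments: {"type":"object","properties":{"moves":{"type":"array","items":{"type":"number"}},"grip_force":{"type":"number"}},"required":["moves"]}

```bash
mkdir -p pics; ls; cat > h.py <<'E'
import numpy as np, cv2
from station import manip
def snap(n):
    s=manip.snapshot(n); h=s["color"].shape[0]; s["f"]=h/2/np.tan(np.radians(s["fovy"])/2); return s
def pts(s):
    z=s["z_map"]; v,u=np.mgrid[:z.shape[0],:z.shape[1]]
    c=np.stack([(u-s["cx"])/s["f"]*z,(v-s["cy"])/s["f"]*z,z],-1)
    return (c-s["t"])@s["R"]
def proj(s,X):
    c=s["R"]@np.array(X)+s["t"]; return s["f"]*c[:2]/c[2]+[s["cx"],s["cy"]]
E
python3 - <<'E'
from h import *
for n in("top","side"):
    s=snap(n); cv2.imwrite(f"pics/{n}0.png",s["color"]); np.savez(f"{n}0.npz",**s); print(n,s["fovy"],s["R"].round(3).tolist(),s["t"])
st=manip.sense(); print(st)
E
```

```text
pics
top 48.73120085067617 [[0.022, -1.0, -0.006], [-0.989, -0.021, -0.145], [0.145, 0.009, -0.989]] [0.07890457 0.5502693  1.52317669]
side 48.85570368201949 [[0.997, -0.077, 0.013], [-0.038, -0.622, -0.782], [0.068, 0.779, -0.623]] [-0.55168618  0.16045733  1.1340698 ]
{'t': 0.1, 'q': array([ 1.14647115e+00,  5.28385316e-01,  1.43376556e+00,  3.48130327e-05,
        1.18138347e+00, -1.78493797e-01]), 'qd': array([ 8.25185274e-04, -2.79438819e-03, -2.86625296e-03,  1.16516002e-04,
        7.66781058e-04,  7.05146177e-05]), 'tau': array([-1.52611797e-04, -4.43304563e+01, -1.78587359e+01, -1.94781310e-04,
        3.89147186e-03,  2.49591443e-05]), 'tcp_pos': array([0.15185579, 0.60576237, 0.30302662]), 'tool_rot': array([ 1.22612934e-01,  9.92454092e-01, -9.22300067e-04, -3.03582657e-04]), 'force': array([-0.17807768,  1.11145542,  0.15363801]), 'ft_torque': array([ 0.00582935, -0.0397861 , -0.01726866]), 'gripper_force': 0.0, 'finger_gap': 1.0023508924566606}
```

View pics/top0.png

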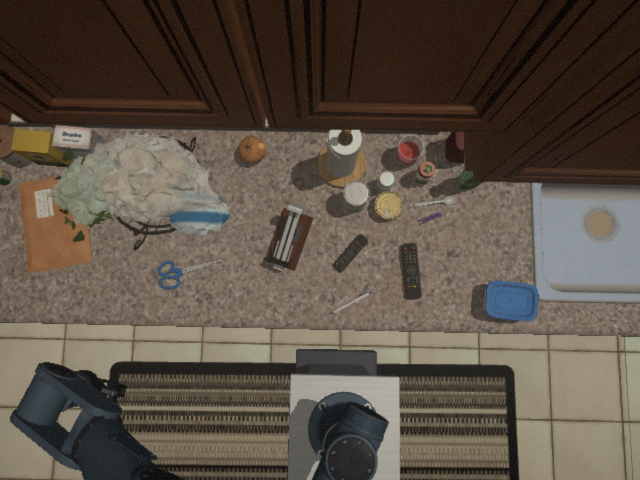

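View pics/side0.png

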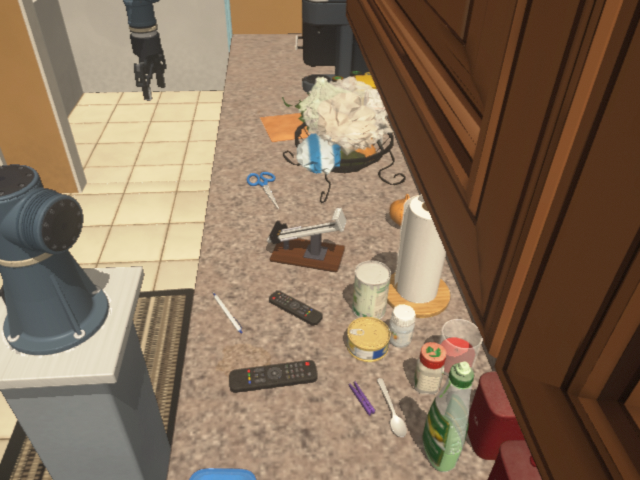

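The two remotes are at top (350,253), which looks smaller, and top (411,270), which looks larger. In the side view they are at (295,307) and (273,376). Cradle: clip end at top (292,210), ledge at (277,265).

```bash
cat > m.py <<'E'
from h import *
s=dict(np.load("top0.npz")); P=pts(s); g=s["color"].max(2)
def rem(u,v,r=36):
    m=np.zeros(g.shape,np.uint8); m[v-r:v+r,u-r:u+r]=(g[v-r:v+r,u-r:u+r]<75)
    m=cv2.morphologyEx(m,cv2.MORPH_CLOSE,np.ones((7,7)))
    n,l,st,c=cv2.connectedComponentsWithStats(m); k=1+st[1:,4].argmax()
    cs,_=cv2.findContours((l==k).astype(np.uint8),0,2); c=max(cs,key=cv2.contourArea).reshape(-1,2)
    ray=np.c_[(c[:,0]-s["cx"])/s["f"],(c[:,1]-s["cy"])/s["f"],np.ones(len(c))]@s["R"]
    o=-s["R"].T@s["t"]; X=o+ray*((.012-o[2])/ray[:,2])[:,None]
    r=cv2.minAreaRect((X[:,:2]*1000).astype(np.float32)); print("remote",(u,v),r, "zmed",np.median(P[l==k][:,2])); print(cv2.boxPoints(r))
rem(350,253); rem(411,270)
# stand: dark wood region
A=P[195:285,255:325]; C=s["color"][195:285,255:325].astype(int)
Z=A[...,2]
wood=(abs(Z-.012)<.006)&(C[...,2]>C[...,0]+15)&(C.max(2)<110)
X=A[wood][:,:2]*1000; m=wood.astype(np.uint8); m=cv2.morphologyEx(m,cv2.MORPH_OPEN,np.ones((3,3)))
X=A[m>0][:,:2]*1000; print("stand",cv2.minAreaRect(X.astype(np.float32)),len(X))
hi=A[(Z>.03)&(Z<.16)]
b=hi[(hi[:,2]>.04)]; print("high",len(b),b.mean(0),b.min(0),b.max(0))
d=np.cov(b[:,:2].T); w,v=np.linalg.eigh(d); print("axis yaw",np.degrees(np.arctan2(*(v[:,1]*np.sign(v[0,1]))[::-1])))
edge=P[300:345,350]; print(np.c_[edge[::4,0],edge[::4,2]].round(3).tolist())
E
python3 m.py
python3 - <<'E'
import cv2,numpy as np
a=cv2.imread('pics/top0.png')[190:320,250:440]; b=cv2.imread('pics/side0.png')[190:400,200:400]
a=cv2.resize(a,None,fx=4,fy=4,interpolation=2)[:, :]
b=cv2.resize(b,(0,0),fx=2.8,fy=2.8,interpolation=2)
cv2.imwrite('pics/cropA.png',a); cv2.imwrite('pics/cropB.png',b)
E
```

```text
remote (350, 253) ((505.9222106933594, -9.340431213378906), (36.150272369384766, 132.0361328125), 50.14427947998047) zmed 0.01326240506139869
[[443.65918   19.09211 ]
 [545.0181   -65.52412 ]
 [568.18524  -37.772972]
 [466.8263    46.843254]]
remote (411, 270) ((454.9307861328125, -188.29090881347656), (166.74404907226562, 53.93031311035156), 6.233354091644287) zmed 0.016741207332450995
[[ 369.12384 -170.53754]
 [ 374.9795  -224.14902]
 [ 540.73773 -206.04428]
 [ 534.8821  -152.4328 ]]
stand ((545.3382568359375, 173.5332489013672), (95.52918243408203, 169.2325439453125), 72.5638656616211) 596
high 876 [0.53540034 0.17654678 0.08167156] [0.44980425 0.12712448 0.04018832] [0.63229627 0.22894642 0.14833702]
axis yaw -18.077979766193526
[[0.366, -0.005], [0.353, 0.011], [0.342, -0.004], [0.33, 0.002], [0.318, 0.0], [0.307, -0.006], [0.295, 0.002], [0.283, -0.006], [0.243, -0.92], [0.225, -0.907], [0.206, -0.923], [0.188, -0.914]]
```

View pics/cropA.png

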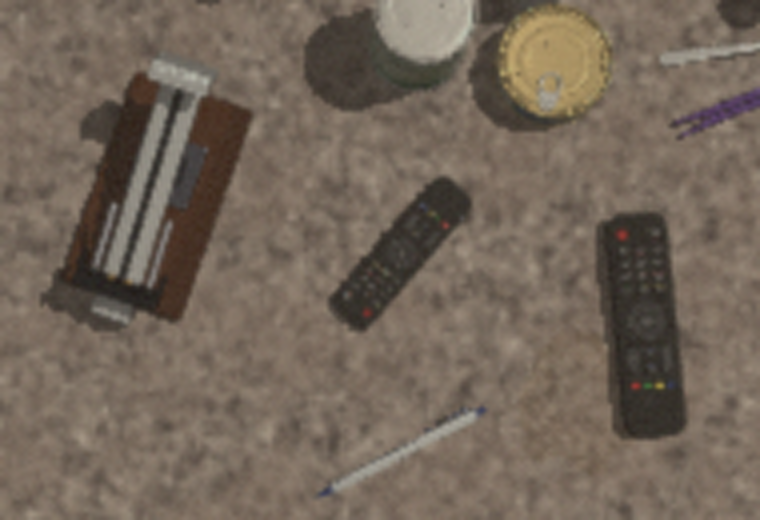

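View pics/cropB.png

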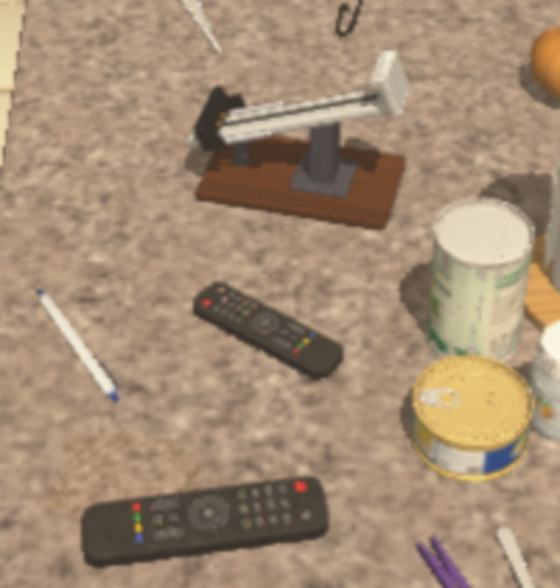

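The larger remote, at top (411,270), measures 167 mm long and is the one meant. The one at (350,253) is only 132 mm. The crop shows its red button at the far end. The cradle is centred near (0.545, 0.174) at a yaw of about -17.5°. I'll move over the remote now.

Call:
{"name": "step_arm", "arguments": {
  "moves": [1,0.3,-0.25,0,0.04,1,0.6,-0.5,0,0.08,1,0.8,-0.75,0,0.112,1,1,-1,0,0.112,1,1,-1,0,0.112],
  "grip_force": 40
}}

```text
t: 0.72
tcp_pos: [0.3536, 0.4038, 0.3036]
tool_rot: [-0.052, 0.999, -0.0, -0.0]
force: [0.5, 0.5, -0.7]
finger_gap: 0.997
gripper_force: 0.0
```

Call:
{"name": "step_arm", "arguments": {
  "moves": [1,0.1,-0.3,0,0,1,0.25,-0.6,0,0,1,0.4,-0.9,0,0,1,0.5,-1,0,0,1,0.5,-1,0,0]
}}

```text
t: 1.35
tcp_pos: [0.4538, 0.2042, 0.3038]
tool_rot: [-0.051, 0.999, -0.0, 0.0]
force: [-0.8, -0.3, 0.2]
finger_gap: 0.998
gripper_force: 0.0
```

Call:
{"name": "step_arm", "arguments": {
  "moves": [1,0,-0.3,0,0,1,0,-0.6,0,0,1,0,-0.9,0,0,1,0,-1,0,0,1,0,-1,0,0]
}}

```text
t: 1.98
tcp_pos: [0.4517, 0.0059, 0.3037]
tool_rot: [-0.052, 0.999, 0.0, -0.0]
force: [-0.4, 0.7, -0.6]
finger_gap: 1.001
gripper_force: 0.0
```

Call:
{"name": "step_arm", "arguments": {
  "moves": [1,0,-0.3,0,0,1,0,-0.6,-0.2,0,1,0,-0.9,-0.4,0,1,0,-0.99,-0.5,0,1,0.0,-0.99,-0.5,0,1,0.0,-0.99,-0.5,0]
}}

```text
t: 2.72
tcp_pos: [0.4521, -0.1899, 0.204]
tool_rot: [-0.054, 0.999, 0.001, -0.0]
force: [0.1, 0.1, -0.7]
finger_gap: 0.997
gripper_force: 0.0
```

```bash
python3 - <<'E'
from h import *
st=manip.sense();print(st['t'],st['tcp_pos'],st['tool_rot'])
for n in("top","side"):
    s=snap(n); p=proj(s,st['tcp_pos']-[0,0,.05]).astype(int); print(n,p)
    x,y=np.clip(p,[80,60],[560,420]); c=s["color"][y-60:y+60,x-80:x+80]; cv2.imwrite(f"pics/{n}1.png",cv2.resize(c,None,fx=2.5,fy=2.5,interpolation=2))
a=[cv2.imread(f"pics/{n}1.png") for n in("top","side")]; cv2.imwrite("pics/c1.png",np.hstack(a))
E
```

```text
2.725 [ 0.45213353 -0.18990611  0.20400705] [-5.37394412e-02  9.98554674e-01  6.86168687e-04 -4.05040975e-04]
top [419 267]
side [266 323]
```

View pics/c1.png

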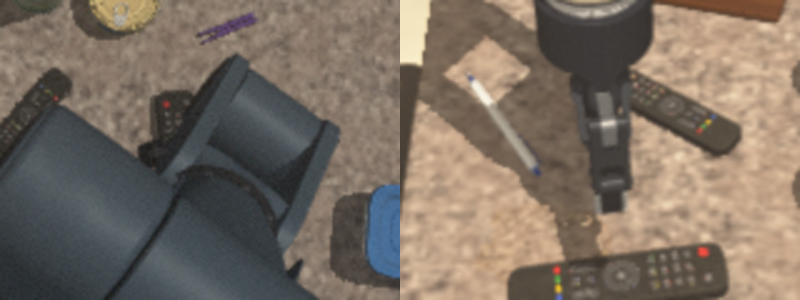

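The gripper is above the larger remote, with the fingers aligned across its width. Next I descend and grip.

Call:
{"name": "step_arm", "arguments": {
  "moves": [1,0.01,-0.01,-0.25,0.002,1,0.01,-0.01,-0.45,0.002,1,0.01,-0.01,-0.58,0.002,1,0.01,-0.01,-0.645,0.002,1,0.01,-0.01,-0.645,0.002,0.5,0.01,-0.01,-0.645,0.002,0.3,0.01,-0.01,-0.645,0.002,0.3,0.01,-0.01,-0.645,0.002,0.3,0.01,-0.01,-0.645,0.002,0.3,0.01,-0.01,-0.645,0.002],
  "grip_force": 30
}}

```text
t: 4.08
tcp_pos: [0.4544, -0.194, 0.076]
tool_rot: [-0.056, 0.998, -0.001, 0.001]
force: [-0.8, 0.7, 6.3]
finger_gap: 0.514
gripper_force: 30.3
```

Call:
{"name": "step_arm", "arguments": {
  "moves": [0.3,0,0,0.2,0,0.3,0,0,0.4,0,0.3,0,0.0,0.7,0,0.3,0,0.3,0.9,0,0.3,0,0.6,1,0,0.3,0,0.9,1,-0.03,0.3,0,1,1,-0.06,0.3,0,1,1,-0.06]
}}

```text
t: 5.08
tcp_pos: [0.4531, 0.008, 0.2752]
tool_rot: [0.036, 0.999, 0.0, -0.0]
force: [-0.1, -0.4, -1.2]
finger_gap: 0.515
gripper_force: 32.5
```

Call:
{"name": "step_arm", "arguments": {
  "moves": [0.3,0.05,0.25,0,-0.02,0.3,0.15,0.5,0,-0.04,0.3,0.3,0.75,0,-0.07,0.3,0.5,0.9,0,-0.07,0.3,0.5,0.9,0,-0.07,0.3,0.5,0.9,0,-0.07]
}}

```text
t: 5.82
tcp_pos: [0.5535, 0.1849, 0.2741]
tool_rot: [0.148, 0.989, -0.001, -0.001]
force: [-0.6, -1.1, -1.9]
finger_gap: 0.52
gripper_force: 32.5
```

```bash
cat > look.py <<'E'
import sys
from h import *
st=manip.sense();print(st['t'],st['tcp_pos'].round(4),st['tool_rot'].round(4),st['force'].round(1),st['finger_gap'])
n2=2*np.arctan2(st['tool_rot'][1],st['tool_rot'][0]); print("psi",(np.degrees(n2)-180+180)%360-180)
s=snap("side"); np.savez("last.npz",**s)
x,y=np.array([300,225]); c=s["color"][y-75:y+75,x-100:x+100]; cv2.imwrite(f"pics/{sys.argv[1]}.png",cv2.resize(c,None,fx=4,fy=4,interpolation=2))
E
python3 look.py s2
```

```text
5.825 [0.5535 0.1849 0.2741] [ 1.476e-01  9.890e-01 -6.000e-04 -1.200e-03] [-0.6 -1.1 -1.9] 0.5201333822668949
psi -16.980961546929933
```

View pics/s2.png

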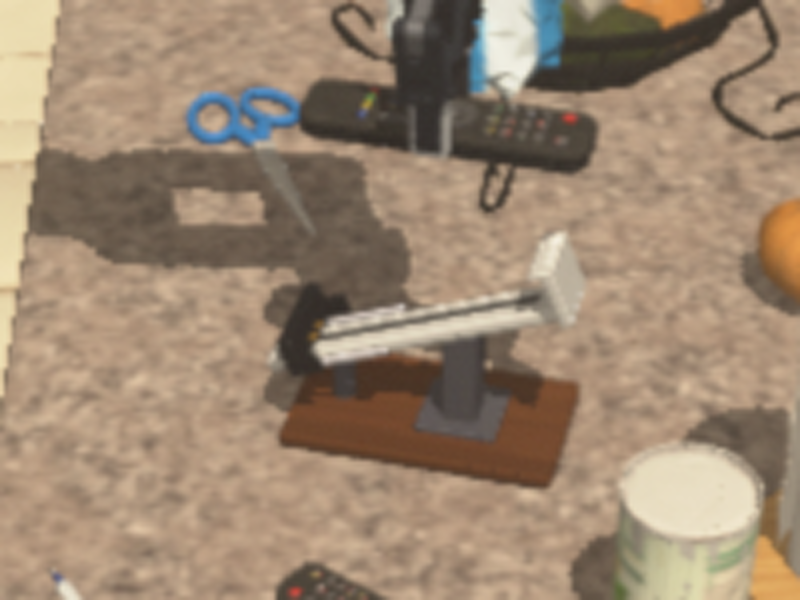

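The remote is held roughly level above the cradle. The clip is at crop (555,280) and the ledge at (310,330). I'll measure tilt and position numerically.

```bash
cat > meas.py <<'E'
from h import *
C=np.array([.5453,.1735,.08]); yaw=np.radians(-17.5)
u=np.array([np.cos(yaw),np.sin(yaw),0]); v=np.array([-u[1],u[0],0]); w=np.array([0,0,1.]); a=np.radians(22.5)
ex=u*np.cos(a)+w*np.sin(a); ez=-u*np.sin(a)+w*np.cos(a); E=np.c_[ex,v,ez]
def cr(X): return (X-C)@E
def remote(s,st,show=1):
    P=pts(s); col=s["color"].astype(int); tcp=st['tcp_pos']
    q=(P-(tcp-[0,0,.067])); f=q@u; l=q@v
    m=(abs(f)<.12)&(abs(l)<.04)&(abs(f)>.02)&(abs(q[...,2])<.09)&(col.max(2)<85)&(P[...,2]>.04)&(s["z_map"]>0)
    # side-facing and top pixels; line fit of silhouettes per f-bin
    return P,m,f,l,q
if __name__=="__main__":
    st=manip.sense(); s=snap("side"); P,m,f,l,q=remote(s,st)
    F,Z=f[m],q[...,2][m]; b=np.arange(-.11,.111,.02)
    for i in range(len(b)-1):
        k=(F>=b[i])&(F<b[i+1])
        if k.sum()>8: print(f"{b[i]:.2f}",k.sum(),np.percentile(Z[k],[5,50,90]).round(4),np.median(l[m][k]).round(4))
    print("F range",np.percentile(F,[.5,99.5]))
E
python3 - <<'E'
from meas import *
s=dict(np.load("last.npz"));P=pts(s);col=s["color"].astype(int)
Q=cr(P); near=(abs(Q[...,1])<.05)&(Q[...,0]>-.13)&(Q[...,0]<.11)&(Q[...,2]>-.03)&(Q[...,2]<.05)&(s["z_map"]>0)
sl=near&(col.min(2)>95)&(abs(Q[...,0]+.01)<.055)&(abs(Q[...,2])<.015)
A=Q[sl]; print(len(A),"slope z fit",np.polyfit(A[:,0],A[:,2],1),"y pct",np.percentile(A[:,1],[2,50,98]),"y fit",np.polyfit(A[:,0],A[:,1],1))
l=near&(col.min(2)>95)&(Q[...,0]>.06); B=Q[l]; print("lip",len(B),np.percentile(B,[2,10,50,90,98],axis=0).round(4))
d=near&(col.max(2)<60)&(Q[...,0]<-.06); B=Q[d]; print("ledge",len(B),np.percentile(B,[2,10,50,90,98],axis=0).round(4))
E
python3 meas.py
```

```text
417 slope z fit [-0.01092997 -0.00066061] y pct [-0.02142179 -0.00616898  0.02334551] y fit [-0.02329249 -0.00315491]
lip 266 [[ 0.0619 -0.0216 -0.0082]
 [ 0.07   -0.0197 -0.0041]
 [ 0.0911 -0.0078  0.01  ]
 [ 0.095   0.015   0.0298]
 [ 0.0959  0.0204  0.0311]]
ledge 143 [[-0.0818 -0.0319 -0.0001]
 [-0.0791 -0.0292  0.0031]
 [-0.0753 -0.0055  0.0137]
 [-0.0691  0.0274  0.0227]
 [-0.0663  0.0322  0.0241]]
-0.09 37 [-0.0009  0.0096  0.0113] -0.0125
-0.07 123 [-0.002   0.0094  0.0111] -0.0133
-0.05 98 [-0.0014  0.0089  0.0111] -0.0159
-0.03 51 [-0.0033  0.0086  0.0118] -0.0176
0.01 46 [-0.0027  0.0085  0.0109] -0.0181
0.03 72 [-0.005   0.0064  0.0103] -0.0195
0.05 90 [-0.0028  0.0075  0.0099] -0.0193
0.07 81 [-0.0019  0.0083  0.0101] -0.0162
F range [-0.07680992  0.08520115]
```

Call:
{"name": "step_arm", "arguments": {
  "moves": [0.3,0.1,-0.1,0,-0.003,0.3,0.1,-0.1,-0.1,-0.003,0.3,0.1,-0.1,-0.2,-0.003,0.3,0.1,-0.1,-0.23,-0.003,0.3,0.1,-0.1,-0.23,-0.003,0.3,0.1,-0.1,-0.23,-0.003],
  "grip_force": 20
}}

```text
t: 6.68
tcp_pos: [0.5744, 0.1661, 0.2299]
tool_rot: [0.152, 0.988, 0.0, 0.001]
force: [-0.4, 0.1, -1.6]
finger_gap: 0.515
gripper_force: 32.5
```

```bash
python3 - <<'E'
from meas import *
st=manip.sense();t=st['tcp_pos'];d=t-C;print(t,"fwd",d@u,"lat",d@v,"psi",(np.degrees(2*np.arctan2(st['tool_rot'][1],st['tool_rot'][0]))+180)%360-180, st['force'])
E
```

```text
[0.57442689 0.16607514 0.2298513 ] fwd 0.03001151043537445 lat 0.0016774097017318754 psi 162.490592457402 [-0.36735075  0.11164508 -1.64027069]
```

Call:
{"name": "step_arm", "arguments": {
  "moves": [0.3,0,-0.008,-0.03,0,0.3,0,-0.008,-0.05,0,0.3,0,-0.008,-0.07,0,0.3,0,-0.008,-0.09,0,0.3,0,-0.008,-0.09,0],
  "grip_force": 20
}}

```text
t: 7.3
tcp_pos: [0.5733, 0.1647, 0.2107]
tool_rot: [0.152, 0.988, -0.0, -0.001]
force: [-3.5, -0.1, 4.0]
finger_gap: 0.518
gripper_force: 32.2
```

```bash
python3 meas.py; python3 -c "
from h import *
print(manip.sense())"|tail -4
```

```text
-0.11 146 [-0.0886 -0.0804 -0.0722] -0.006
-0.09 47 [-0.0868 -0.003  -0.0006] -0.0032
-0.07 128 [-0.0116 -0.0002  0.0023] -0.0081
-0.05 107 [-0.0652  0.0025  0.0057] -0.0129
-0.03 53 [-0.0284  0.0053  0.0073] -0.0156
0.01 50 [-0.0384  0.0124  0.0145] -0.018
0.03 86 [0.0032 0.0139 0.0176] -0.0185
0.05 84 [0.0064 0.0175 0.0205] -0.019
0.07 83 [0.011  0.0205 0.0228] -0.014
F range [-0.11368589  0.08459896]
{'t': 7.35, 'q': array([ 9.24939375e-02,  6.08052176e-01,  1.58851140e+00,  1.48815977e-04,
        9.46179554e-01, -1.17295981e+00]), 'qd': array([ 0.00034211,  0.0012912 , -0.00764304, -0.00143526, -0.01059318,
       -0.00125407]), 'tau': array([ -0.6280512 , -42.38087296, -14.97473717,  -0.06713536,
        -0.72750494,  -0.06325431]), 'tcp_pos': array([0.57353577, 0.16470406, 0.21080249]), 'tool_rot': array([ 1.52121903e-01,  9.88361570e-01, -8.10898085e-05, -5.72679274e-04]), 'force': array([-3.25995014, -0.8109173 ,  2.98692114]), 'ft_torque': array([-0.11452086,  0.34819498, -0.0615617 ]), 'gripper_force': 32.172184428200126, 'finger_gap': 0.516383440867046}
```

It's pivoting nicely at about 4 N, so I continue.

Call:
{"name": "step_arm", "arguments": {
  "moves": [0.3,0,0,-0.02,0,0.3,0,0,-0.04,0,0.3,0,0,-0.06,0,0.3,0,0,-0.08,0,0.3,0,0,-0.1,0,0.3,0,0,-0.1,0]
}}

```text
t: 8.1
tcp_pos: [0.5747, 0.1644, 0.191]
tool_rot: [0.152, 0.988, -0.0, 0.001]
force: [-3.1, 0.5, 5.7]
finger_gap: 0.515
gripper_force: 33.8
```

```bash
cat > tilt.py <<'E'
from meas import *
st=manip.sense(); s=snap("side"); np.savez("last.npz",**s); P,m,f,l,q=remote(s,st)
m&=(q[...,2]>f*.5-.03)&(l<.03)
F,Z=f[m],q[...,2][m]; X=[];Y=[]
for b in np.arange(-.09,.09,.01):
    k=(F>=b)&(F<b+.01)
    if k.sum()>8: X.append(b+.005);Y.append(np.percentile(Z[k],80))
p=np.polyfit(X,Y,1); r=np.array(Y)-np.polyval(p,X); k=abs(r)<.006; p=np.polyfit(np.array(X)[k],np.array(Y)[k],1)
t=np.arctan(p[0]); d=st['tcp_pos']-C
# along-remote coordinate extents of pixels close to the remote
al=F*np.cos(t)+Z*np.sin(t); pr=-F*np.sin(t)+Z*np.cos(t); k=(abs(pr)<.03)
print("tilt",np.degrees(t),"icpt",p[1],"along ext",np.percentile(al[k],[1,99]).round(4),"fwd",d@u,"lat",d@v,"up",d[2],"force",st['force'].round(1),"F",F.min(),F.max())
top=Q=cr(P[m]); print("cradle x,z ext of remote px",np.percentile(Q,[1,99],axis=0).round(4).tolist())
E
python3 tilt.py; python3 look.py s3
```

```text
tilt 36.8987190705598 icpt 0.01254275452139856 along ext [-0.1277  0.0895] fwd 0.030787456747299005 lat 0.00019239397438770115 up 0.11103000813991036 force [-3.1  0.5  5.7] F -0.11625560839991614 0.07133442764466069
cradle x,z ext of remote px [[-0.0828, -0.0307, -0.0008], [0.1307, 0.0289, 0.0607]]
8.15 [0.5747 0.1644 0.1911] [1.521e-01 9.884e-01 0.000e+00 8.000e-04] [-3.4 -0.2  5.9] 0.5200169540438215
psi -17.49900403434728
```

View pics/s3.png

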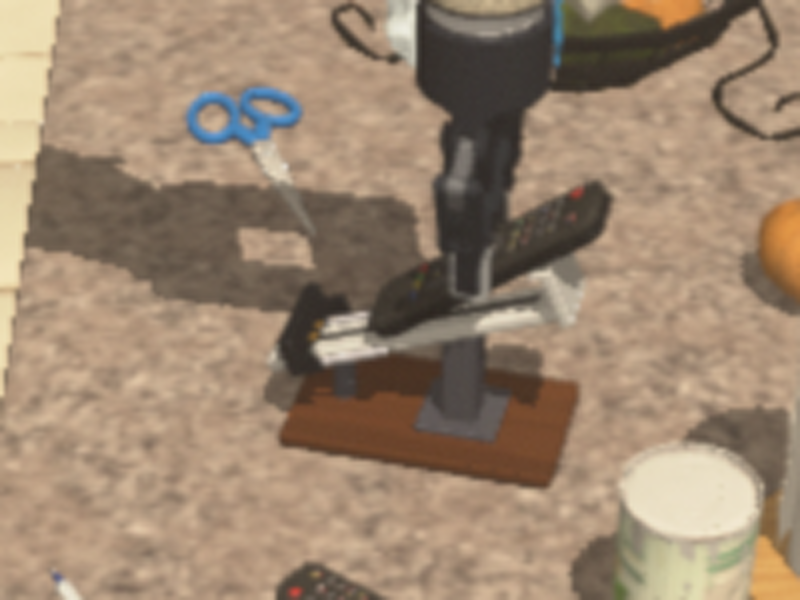

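Tilt is now 36.9°, which is 14° relative to the slope. The top end rests over the clip at crop (560,270), and the near end is just above the slope at (385,320). Now I'll slide down along the slope to just short of the ledge.

Call:
{"name": "step_arm", "arguments": {
  "moves": [0.3,-0.04,0.012,-0.02,0,0.3,-0.08,0.025,-0.042,0,0.3,-0.12,0.037,-0.064,0,0.3,-0.16,0.05,-0.086,0,0.3,-0.16,0.05,-0.086,0,0.3,-0.16,0.05,-0.086,0]
}}

```text
t: 8.95
tcp_pos: [0.5415, 0.1747, 0.1734]
tool_rot: [0.152, 0.988, -0.0, -0.001]
force: [-1.6, 1.2, -0.1]
finger_gap: 0.519
gripper_force: 32.8
```

```bash
python3 tilt.py
```

```text
tilt 35.129161979969524 icpt 0.012742107957710759 along ext [-0.0901  0.0895] fwd -0.00396714659374314 lat -1.096827670285341e-05 up 0.09343706780787432 force [-1.6  1.2 -0.1] F -0.08241473835602171 0.07308428096410842
cradle x,z ext of remote px [[-0.0826, -0.031, 0.0004], [0.093, 0.026, 0.0549]]
```

Call:
{"name": "step_arm", "arguments": {
  "moves": [0.3,-0.015,0.005,-0.014,0,0.3,-0.03,0.01,-0.025,0,0.3,-0.045,0.014,-0.035,0,0.3,-0.06,0.019,-0.042,0,0.3,-0.06,0.019,-0.042,0]
}}

```text
t: 9.62
tcp_pos: [0.5321, 0.1782, 0.1663]
tool_rot: [0.152, 0.988, 0.0, 0.003]
force: [3.8, -1.6, 5.5]
finger_gap: 0.52
gripper_force: 32.8
```

```bash
cat >> tilt.py <<'E'
dp=d-[0,0,.066]; Fc=st['force']@E
k=(s["color"].max(2)<60)&(abs(cr(P)[...,1])>.024)&(abs(cr(P)[...,1])<.034)&(cr(P)[...,0]<-.06)&(cr(P)[...,0]>-.13)&(abs(cr(P)[...,2]-.012)<.012)
print("pivot x,z",dp@ex,dp@ez,"force cradle",Fc.round(1),"ledge px x",np.percentile(cr(P)[k][:,0],[5,50,95]).round(4))
E
python3 tilt.py
```

```text
tilt 32.146721595228534 icpt 0.011852695743767187 along ext [-0.084   0.0896] fwd -0.013979387544708025 lat 0.0005681103348884194 up 0.08628147759348286 force [ 3.8 -1.6  5.5] F -0.07782749467237271 0.07670125830591369
cradle x,z ext of remote px [[-0.0891, -0.0308, -0.0003], [0.082, 0.0254, 0.0493]]
pivot x,z -0.005153884570689275 0.024087322045675725 force cradle [ 5.9 -0.3  3.5] ledge px x [-0.0883 -0.0819 -0.0725]
```

Call:
{"name": "step_arm", "arguments": {
  "moves": [0.3,-0.012,0.004,0.003,0,0.3,-0.025,0.008,-0.002,0,0.3,-0.039,0.012,-0.006,0,0.3,-0.039,0.012,-0.006,0]
}}

```text
t: 10.18
tcp_pos: [0.525, 0.1805, 0.1648]
tool_rot: [0.152, 0.988, 0.0, 0.004]
force: [5.3, -3.3, 2.2]
finger_gap: 0.517
gripper_force: 32.6
```

```bash
python3 tilt.py;python3 look.py s4
```

```text
tilt 33.72451389096405 icpt 0.01144452414274981 along ext [-0.0839  0.0899] fwd -0.02140923606153505 lat 0.000537559069569471 up 0.08482912464078711 force [ 5.3 -3.3  2.2] F -0.07693473502520087 0.07454957571258458
cradle x,z ext of remote px [[-0.0962, -0.031, -0.0004], [0.074, 0.0252, 0.0522]]
pivot x,z -0.012573960957988283 0.02558880281106983 force cradle [ 6.4 -1.6 -0.3] ledge px x [-0.0948 -0.0887 -0.0802]
10.225 [0.5251 0.1804 0.1648] [1.520e-01 9.884e-01 4.000e-04 3.700e-03] [ 6.3 -3.6  2.4] 0.5179434914477965
psi -17.48098992125651
```

View pics/s4.png

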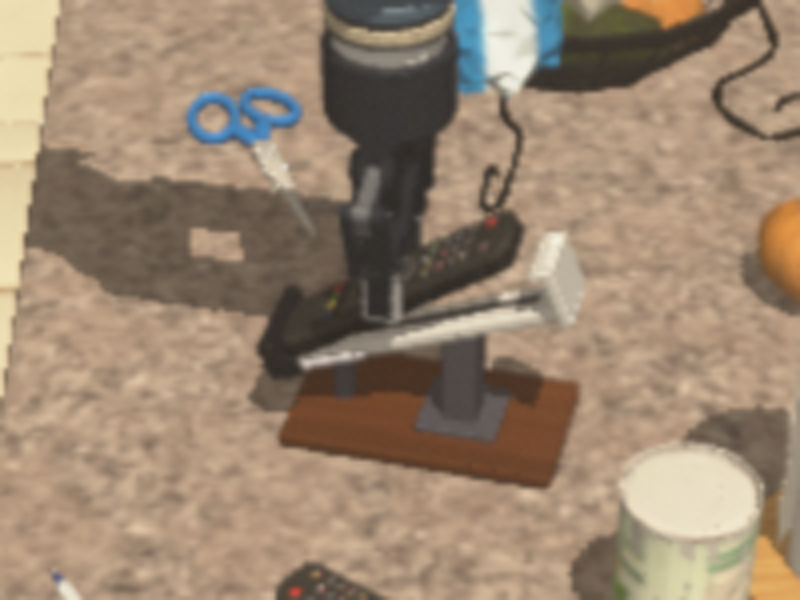

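The near end is on the ledge at crop (285,330) and the ledge is partly compressed. The far end has passed the clip. I continue pressing until it bottoms out.

Call:
{"name": "step_arm", "arguments": {
  "moves": [0.3,-0.011,0.003,-0.005,0,0.3,-0.019,0.006,-0.009,0,0.3,-0.026,0.008,-0.012,0,0.3,-0.026,0.008,-0.012,0]
}}

```text
t: 10.78
tcp_pos: [0.5226, 0.1814, 0.1637]
tool_rot: [0.151, 0.988, 0.0, 0.007]
force: [9.1, -6.0, 6.6]
finger_gap: 0.52
gripper_force: 33.0
```

```bash
python3 tilt.py
```

```text
tilt 33.715875812202164 icpt 0.012520105606290058 along ext [-0.0832  0.0901] fwd -0.024044391194254614 lat 0.0007133438329430804 up 0.08369695956719363 force [ 9.1 -6.   6.6] F -0.07672190463232888 0.07429654987089904
cradle x,z ext of remote px [[-0.0993, -0.0312, -0.0006], [0.0718, 0.0247, 0.0524]]
pivot x,z -0.015441787666466582 0.025551248883156283 force cradle [12.2 -3.   2.1] ledge px x [-0.0969 -0.0919 -0.0827]
```

The ledge has bottomed out: 12 N along the slope, and it stopped moving. Next I lay the remote back, keeping the push.

Call:
{"name": "step_arm", "arguments": {
  "moves": [0.3,0.004,-0.001,-0.01,0,0.3,0.008,-0.002,-0.02,0,0.3,0.012,-0.004,-0.03,0,0.3,0.015,-0.005,-0.038,0,0.3,0.015,-0.005,-0.038,0]
}}

```text
t: 11.45
tcp_pos: [0.5257, 0.1806, 0.1562]
tool_rot: [0.152, 0.988, 0.001, 0.007]
force: [9.3, -5.4, 7.1]
finger_gap: 0.518
gripper_force: 32.4
```

```bash
python3 tilt.py
```

```text
tilt 27.646615543890054 icpt 0.011757762523883152 along ext [-0.0827  0.0913] fwd -0.020835033183046324 lat 0.0009198182119014884 up 0.07616925554020727 force [ 9.3 -5.4  7.1] F -0.07967286207404262 0.08292779798431259
cradle x,z ext of remote px [[-0.0988, -0.0316, -0.0004], [0.0746, 0.0285, 0.0357]]
pivot x,z -0.01535745510228576 0.017368389066403214 force cradle [12.4 -2.4  2.6] ledge px x [-0.0972 -0.0913 -0.0818]
```

Call:
{"name": "step_arm", "arguments": {
  "moves": [0.3,-0.001,0.001,-0.012,0,0.3,0.003,-0.001,-0.022,0,0.3,0.007,-0.002,-0.032,0,0.3,0.011,-0.003,-0.042,0,0.3,0.011,-0.003,-0.042,0]
}}

```text
t: 12.12
tcp_pos: [0.528, 0.1801, 0.1484]
tool_rot: [0.152, 0.988, 0.001, 0.007]
force: [9.0, -4.2, 11.1]
finger_gap: 0.517
gripper_force: 32.6
```

```bash
python3 tilt.py; python3 look.py s5
```

```text
tilt 21.28801055820076 icpt 0.011080999297628439 along ext [-0.0823  0.0911] fwd -0.018503541502491443 lat 0.0011167891055141694 up 0.06836946350774843 force [ 9.  -4.2 11.1] F -0.08238477491507155 0.0856443750755254
cradle x,z ext of remote px [[-0.0986, -0.0307, -0.0133], [0.0747, 0.025, 0.0236]]
pivot x,z -0.01618828884511599 0.009270097610924488 force cradle [13.4 -1.3  6.5] ledge px x [-0.0978 -0.0913 -0.0816]
12.175 [0.528  0.1801 0.1484] [1.516e-01 9.884e-01 9.000e-04 7.300e-03] [ 7.9 -5.2 11.1] 0.5190315916665693
psi -17.435413558435584
```

View pics/s5.png

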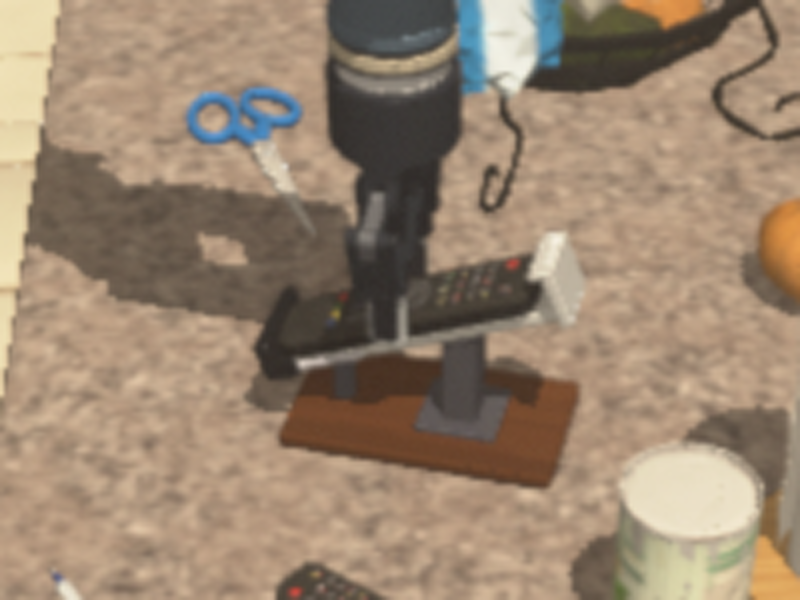

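The remote lies flat with its top end beneath the clip tip at crop (545,270), and the ledge is on its stop. Releasing now.

Call:
{"name": "step_arm", "arguments": {
  "moves": [0.8,0,0,0,0,1,0,0,0,0,1,0,0,0,0,1,0,0,0,0,1,0,0,0,0,1,0,0,0,0]
}}

```text
t: 12.98
tcp_pos: [0.5222, 0.1808, 0.1456]
tool_rot: [0.152, 0.988, -0.0, -0.0]
force: [0.5, 0.4, 0.1]
finger_gap: 1.003
gripper_force: 0.0
```

```bash
python3 tilt.py
```

```text
tilt 21.40942446670923 icpt 0.012256174851052203 along ext [-0.0649  0.104 ] fwd -0.024273791685854026 lat 4.586612023967681e-05 up 0.06562895626184008 force [0.5 0.4 0.1] F -0.0658315755113028 0.0979611322641586
cradle x,z ext of remote px [[-0.0875, -0.0311, -0.0139], [0.0812, 0.0247, 0.0238]]
pivot x,z -0.022568051606279785 0.008946378203505367 force cradle [ 0.4  0.5 -0. ] ledge px x [-0.0859 -0.0807 -0.0699]
```

It has moved up about 10 mm. Now I retreat straight up and check.

Call:
{"name": "step_arm", "arguments": {
  "moves": [1,0,0,0.1,0,1,0,0,0.3,0,1,0,0,0.6,0,1,0,0,0.9,0,1,0,0,1,0,1,0,0,1,0]
}}

```text
t: 13.78
tcp_pos: [0.5229, 0.1809, 0.3477]
tool_rot: [0.152, 0.988, 0.001, 0.002]
force: [-1.0, -0.4, -0.3]
finger_gap: 0.997
gripper_force: 0.0
```

```bash
python3 look.py s6; python3 - <<'E'
from meas import *
s=dict(np.load("last.npz")); P=pts(s); Q=cr(P); c=s["color"].max(2)
m=(c<85)&(abs(Q[...,1])<.022)&(Q[...,2]>.01)&(Q[...,2]<.04)&(abs(Q[...,0])<.12)
B=Q[m]; t=B[(B[:,2]>.014)&(abs(B[:,0])<.065)]; print(np.percentile(B,[1,99],axis=0).round(4),np.polyfit(t[:,0],t[:,2],1), np.median(t[:,2]))
l=(c<60)&(abs(Q[...,1])>.024)&(abs(Q[...,1])<.034)&(Q[...,0]<-.06)&(Q[...,0]>-.13)&(abs(Q[...,2]-.012)<.012); print(np.percentile(Q[l][:,0],[5,50,95]))
E
```

```text
13.775 [0.5229 0.1809 0.3477] [1.521e-01 9.884e-01 7.000e-04 2.300e-03] [-1.  -0.4 -0.3] 0.9968802081957765
psi -17.50004798430865
[[-0.0867 -0.0215  0.0103]
 [ 0.0813  0.018   0.0234]] [-0.00278431  0.01763335] 0.017697202490889158
[-0.08691512 -0.08040853 -0.07071864]
```

View pics/s6.png

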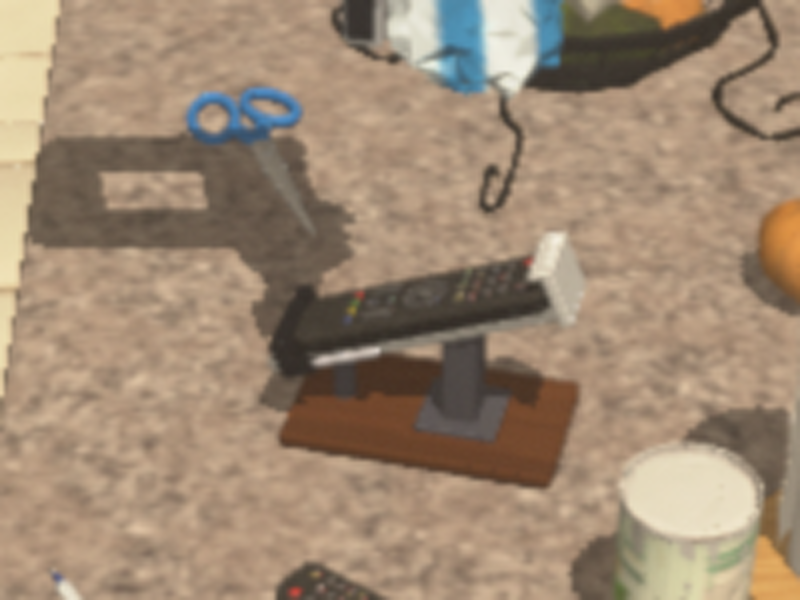

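The remote lies flat with its buttons out. Its top end is under the clip at crop (550,275) and the ledge is against its bottom end at (295,330). The ledge is about 11 mm up from its stop, which matches the home position, so I'm handing in.

```bash
python3 -c "
from station import manip
print(manip.sign_off())"
```

```text
the job is handed in; nothing more can be done
None
```

The 167 mm remote is in its charging cradle, buttons out and flat, held between the sprung ledge and the clip; I handed the job in at about 14 s of the 45 s allowed, and nothing else was touched as far as the pictures show.

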